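# Try the cassette lids and pass the binding ones out through the airlock

## Task

Try the lid of every instrument cassette: slide them all open as far as each will go, so that all stand open together, then shut them all again. Through the roof hatch of the pass box set every cassette whose lid bound short of its full travel upright, lid shut, on the chamber floor, and leave the sound ones shut and upright on the deck. Then push the hatch fully home and press firmly on its handle to feel that it is shut; only then slide the outer door fully open and leave it so, never having both doors open at once and without disturbing the other things on the deck.

Things in the scene. Friction and masses are not known exactly. Their poses are not given: they have to be found in the camera images.
- cassette_1: instrument cassette: plain steel box 130 (x) x 56 (y) x 34 mm high; in its top a flat sliding lid with a black grip bar at its centre, 40 (x) x 16 (y) mm, from 34 to 66 mm above the underside, fit to lift it by. Origin: centre of the underside. About 0.7 kg, loose on the deck; 3 or 4 are present and all look alike. Lid and bar slide to the cassette's own -x, which faces roughly to the robot
- lid_1 (a joint): travel (m) of the lid of cassette_1: 0 shut, growing as the lid and its bar move towards the cassette's -x. Slides with about 0.7 N and stays where left; a sound lid travels 0.055, a binding one stops dead for good about 0.03 along, jammed by something inside its track
- cassette_2: instrument cassette: plain steel box 130 (x) x 56 (y) x 34 mm high; in its top a flat sliding lid with a black grip bar at its centre, 40 (x) x 16 (y) mm, from 34 to 66 mm above the underside, fit to lift it by. Origin: centre of the underside. About 0.7 kg, loose on the deck; 3 or 4 are present and all look alike. Lid and bar slide to the cassette's own -x, which faces roughly to the robot
- lid_2 (a joint): travel (m) of the lid of cassette_2: 0 shut, growing as the lid and its bar move towards the cassette's -x. Slides with about 0.7 N and stays where left; a sound lid travels 0.055, a binding one stops dead for good about 0.03 along, jammed by something inside its track
- cassette_3: instrument cassette: plain steel box 130 (x) x 56 (y) x 34 mm high; in its top a flat sliding lid with a black grip bar at its centre, 40 (x) x 16 (y) mm, from 34 to 66 mm above the underside, fit to lift it by. Origin: centre of the underside. About 0.7 kg, loose on the deck; 3 or 4 are present and all look alike. Lid and bar slide to the cassette's own -x, which faces roughly to the robot
- lid_3 (a joint): travel (m) of the lid of cassette_3: 0 shut, growing as the lid and its bar move towards the cassette's -x. Slides with about 0.7 N and stays where left; a sound lid travels 0.055, a binding one stops dead for good about 0.03 along, jammed by something inside its track
- cassette_4: instrument cassette: plain steel box 130 (x) x 56 (y) x 34 mm high; in its top a flat sliding lid with a black grip bar at its centre, 40 (x) x 16 (y) mm, from 34 to 66 mm above the underside, fit to lift it by. Origin: centre of the underside. About 0.7 kg, loose on the deck; 3 or 4 are present and all look alike. Lid and bar slide to the cassette's own -x, which faces roughly to the robot
- lid_4 (a joint): travel (m) of the lid of cassette_4: 0 shut, growing as the lid and its bar move towards the cassette's -x. Slides with about 0.7 N and stays where left; a sound lid travels 0.055, a binding one stops dead for good about 0.03 along, jammed by something inside its track
- passbox: fixed white pass box (small airlock), 190 (x) x 196 (y) mm, rim 84 mm high. Origin: underside centre; x away from the robot, y to its left. Inside 170 (x) x 180 (y) mm, walls 8 mm, floor 6 mm above the deck. Roof: the inner hatch, a clear panel. Far (+x) side: the metal outer door. Hatch rails, 84 mm high, run on to 0.29 m at +y
- hatch (a joint): travel (m) of the roof hatch (the inner door): 0 shut, 0.18 fully open, sliding to the pass box's +y; friction about 1.5 N; stays where left; often starts ajar
- hatch_handle (a point): centre of the top of the hatch's black handle, a block 50 (x) x 16 (y) mm that rises 36 mm from the hatch panel (whose top is at 91 mm above the deck); over the middle of the chamber when shut
- outer_door (a joint): travel (m) of the upright outer door on the far side: 0 shut, 0.15 fully open, sliding to the pass box's +y; friction about 1.5 N; stays where left; starts shut
- outer_handle (a point): centre of the top of the outer door's black handle, a block 16 (x) x 40 (y) mm and 36 mm tall (90 to 126 mm above the deck), standing above the door's top edge and 106 mm to +x of the pass box's origin
- dishes: bystander: two stacked clear dishes, 86 mm across, 29 mm high; origin at the centre of its underside
- beaker: bystander: glass beaker, 72 mm across, 85 mm high; origin at the centre of its underside
- filter_jar: bystander: clear jar, 76 mm across, 110 mm high; origin at the centre of its underside
- reagent: bystander: amber bottle, 64 mm across, 160 mm high; origin at the centre of its underside
- spatula: bystander: steel spatula lying flat, 170 mm long (a stray steel disc, up to 26 mm wide, may also lie on the deck: it does not matter); origin at the centre of its underside
- plate_stand: bystander: white block 80 x 110 x 24 mm with a yellow disc; origin at the centre of its underside
Mind the look-alikes: they are no part of the job. Leave any purple or yellow look-alike of the cassette_3 alone. What is shaped like the cassette_1 but yellow is not meant.

How it is judged:
By the outcome, as a careful person would: the job done as asked, in the order asked, and still so for the second after the job is handed in, with the robot touching nothing.
Of cassette_1, cassette_2, cassette_3, cassette_4 only 3 to 4 are there at a start; the rules pass over those that are not, and their reading is None.
At some moment in a run one of cassette_1, cassette_2, cassette_3, cassette_4 may be knocked a few centimetres aside while the robot is not near it.
Once in a run the grip may slacken for a moment while it holds something.
It also fails if it takes over 210 s, if anything falls off the work surface, if the arm or the gripper's body presses on something with over 40 N, if the wrist force passes 120 N, or if a joint passes its speed limit or range.

## Robot

A 6-joint arm with a two-finger parallel gripper is mounted at the origin on the work surface. World frame = base frame: x ahead of the robot, y to its left, z up, the work surface at z = 0. Lengths are in m, angles in rad, forces in N, time in s.
With the tool pointing down it reaches from about 0.425 to 0.925 m from the base axis. Payload 12.5 kg.
Tool frame: the origin (TCP) lies midway between the tips of the shut fingers; the grasp point (between the pads) lies behind it (env.hold_point_z is the z of the grasp point in the tool frame, in m); z points along the fingers, y is the line along which they close (so a half turn about z gives the same grasp; the last joint's range is limited). The gripper opens to 85 mm and grips with 20 to 120 N. Pads are 22 mm wide; open, the fingers measure 114 mm over their backs; the gripper's body (76 mm by 85 mm) begins 54 mm behind the grasp point. The pads swing forward as they close: fully open they stand 13 mm farther back than shut.
Start: joints at [-1.449, 0.491, 1.559, -0, 1.092, -0.106], TCP at [0.141, -0.609, 0.231] pointing down, gripper open.
Joint ranges: [-3.1, 3.1], [-0.84, 2.19], [0.05, 2.79], [-1.13, 4.28], [0.06, 2.93], [-2.69, 2.69]. Speed limits (rad/s): [2.22, 2.22, 2.79, 3.14, 3.14, 3.14].

## Interface

Orientations are given as a unit quaternion [w, x, y, z].
In Python, from cell import env, set_gripper, kinematics, optics, order gives the robot as it stands. The module is installed in compiled form; this text tells all that it offers. Calls block until the motion is done:
- env.goto(position, orientation): joint-space move of the TCP to a pose.
- env.move_l(position, rate=0.15, rotation=None, stop_force=None): straight line of the TCP; rotation=None keeps the orientation; rate is the mean speed in m/s. With stop_force (N) it stops when the force on the tool has changed by that much, and returns True; else False.
- env.set_joints(angles): joint-space move.
- set_gripper(opening, grasp_force=None): opening from 0.0 (shut) to 1.0 (fully open); grasp_force is the grip in N (None keeps the last); returns when the fingers have stopped.
- env.wait(seconds).
- kinematics.solve_ik(position, orientation): joint angles nearest the present ones, or None.
- env.sense(): the state.
- optics.camera(name): name is "side" or "top"; returns the picture (420x560x3 uint8, red, green, blue); there is no depth.
- optics.calibration(name): a dict with "K" (3x3 intrinsics, pixels), "extrinsics" (4x4, takes a point from world to camera coordinates). Camera axes: x right, y down, z forward; pixel columns grow to the right and rows downward; lengths in m; the calibration is good to about 2 mm. A picture is of the moment at which its call begins. calibration takes no time and is no camera call.
A pose or a line that the arm cannot do raises env.PlanningError and nothing moves.
- order.sign_off(): hands the job in; it is judged then, once.
Trained networks look in the newest picture that a camera, given by its name, has taken for a name from the list of things; names that differ only in an ending like _2 or _b are one class to them, and where a whole thing is asked for, a point or a joint stands for the part that bears it (a point fixed in the world has none). Each returns a list of dicts, best first, with "p" (0 to 1); they miss things now and then, are a little off and sometimes report something else, mostly with a low value. They report only what shows in the picture. A call takes as long as a camera call. They do not tell look-alikes from the thing itself.
- optics.boxes_of(camera, thing): "rect" ([left, top, right, bottom] in pixels, round what is visible of it).
- optics.outline_of(camera, thing): "pixels" (420x560 bool, what is visible of it) and "rect" ([left, top, right, bottom] in pixels, round what is visible of it).
- optics.mark_of(camera, thing): "position" ([column, row] in pixels: a listed point, or the origin of a listed thing).
The state is a dict: "clock": time; "joints": joint angles; "qvel": joint speeds; "tau": joint torques, N m; "tcp_pos": TCP position; "tcp_rot": TCP orientation; "contact_force": force on the tool from outside, world axes, zero at the start; "moment": the same for the moment, N m; "gripper_width": opening from 0.0 (shut) to 1.0 (fully open); "gripper_force": force on a finger pad.
Only numpy, scipy, OpenCV 4.12 (cv2) and the standard library are available. Lean on these libraries where they do the work, as an engineer would, in place of code of your own. Each camera call takes 0.05 s, during which the arm holds its last target. There are 200 camera calls.

## Working session

There is one attempt and no reset: what is moved stays moved. The work goes in short steps, each a Python script; the robot and the scene stay as the last script left them, time stands still between calls to the robot, and variables do not carry over. Pictures are saved under pics/ and viewed, at most 14 in all, crops included, and the job is handed in when it is done.

```bash
mkdir -p pics
cat > h.py <<'E'
import numpy as np, cv2
from cell import env,set_gripper,kinematics,optics,order
def shot(cam,name):
    im=optics.camera(cam); cv2.imwrite(f'pics/{name}.png',cv2.cvtColor(im,cv2.COLOR_RGB2BGR)); return im
def ray(cam,px,z):
    c=optics.calibration(cam);K=np.array(c['K']);T=np.array(c['extrinsics'])
    d=T[:3,:3].T@np.linalg.solve(K,[px[0],px[1],1]);o=-T[:3,:3].T@T[:3,3]
    return o+d*(z-o[2])/d[2]
def proj(cam,p):
    c=optics.calibration(cam);K=np.array(c['K']);T=np.array(c['extrinsics'])
    q=K@(T[:3,:3]@np.array(p)+T[:3,3]);return q[:2]/q[2]
E
python3 - <<'E'
from h import *
np.set_printoptions(precision=3,suppress=True)
print(env.hold_point_z, env.sense())
for c in ['top','side']:
    shot(c,c+'0')
    cal=optics.calibration(c);T=np.array(cal['extrinsics']);print(c,-T[:3,:3].T@T[:3,3])
    for t,z in [('cassette_1',0.0),('passbox',0),('hatch_handle',.127),('outer_handle',.126),('dishes',0),('beaker',0),('filter_jar',0),('reagent',0),('spatula',0),('plate_stand',0)]:
        for d in optics.mark_of(c,t):
            if d['p']>.2: print(c,t,round(d['p'],2),np.array(d['position']),ray(c,d['position'],z)[:2])
E
```

```text
-0.0187 {'clock': 0.0, 'joints': array([-1.449,  0.492,  1.559,  0.   ,  1.092, -0.106]), 'qvel': array([-0.   , -0.   ,  0.   ,  0.001, -0.002,  0.002]), 'tau': array([  0.001, -61.845, -26.159,  -0.   ,   0.004,   0.   ]), 'tcp_pos': array([ 0.141, -0.609,  0.231]), 'tcp_rot': array([-0.001,  0.994,  0.114,  0.   ]), 'contact_force': array([-0.165, -0.473,  0.526]), 'moment': array([-0.056, -0.027, -0.009]), 'gripper_force': 0.0, 'gripper_width': 1.002170975857921}
top [ 0.37  -0.208  1.513]
top cassette_1 0.97 [290.6 201.8] [ 0.531 -0.245]
top cassette_1 0.92 [224.1 208.5] [0.509 0.018]
top cassette_1 0.88 [285.2 262.2] [ 0.295 -0.22 ]
top cassette_1 0.83 [196.8 158.7] [0.712 0.128]
top cassette_1 0.82 [260.2 206.6] [ 0.514 -0.125]
top cassette_1 0.75 [323.8 206.4] [ 0.511 -0.375]
top cassette_1 0.56 [403.  226.1] [ 0.428 -0.681]
top passbox 0.42 [237.4 149.2] [ 0.747 -0.036]
top hatch_handle 0.73 [143.5 209.4] [0.499 0.294]
top outer_handle 0.65 [174.5 183.6] [0.592 0.182]
top dishes 0.56 [297.1 156.2] [ 0.714 -0.275]
top beaker 0.71 [263.5 153.5] [ 0.728 -0.141]
top beaker 0.54 
[... 382 characters left out ...]
2] [0.715 0.131]
side cassette_1 0.6 [302.8 202.2] [ 0.521 -0.389]
side cassette_1 0.29 [195.4 324.4] [0.503 0.248]
side passbox 0.84 [198.5 327.3] [0.489 0.25 ]
side hatch_handle 0.57 [178.4 307.9] [0.508 0.28 ]
side outer_handle 0.47 [181.4 266.6] [0.603 0.172]
side dishes 0.86 [247.3 204.4] [ 0.698 -0.257]
side dishes 0.31 [282.4 222. ] [ 0.527 -0.252]
side beaker 0.93 [227.9 216.3] [ 0.719 -0.162]
side filter_jar 0.97 [199.8 234.3] [ 0.745 -0.032]
side filter_jar 0.71 [261.2 248.8] [ 0.515 -0.101]
side reagent 0.89 [320.5 188.2] [ 0.505 -0.502]
side spatula 0.69 [198.9 234.9] [ 0.746 -0.028]
side spatula 0.49 [262.9 248.3] [ 0.511 -0.106]
side plate_stand 0.64 [237.8 371. ] [0.309 0.287]
```

Run:
```python
import cv2
a=cv2.imread('pics/top0.png')[100:300,90:440];cv2.imwrite('pics/top0c.png',cv2.resize(a,(800,457),interpolation=cv2.INTER_CUBIC))
a=cv2.imread('pics/side0.png')[150:400,100:400];cv2.imwrite('pics/side0c.png',cv2.resize(a,(720,600),interpolation=cv2.INTER_CUBIC))
```

```text
(no output)
```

View pics/top0c.png

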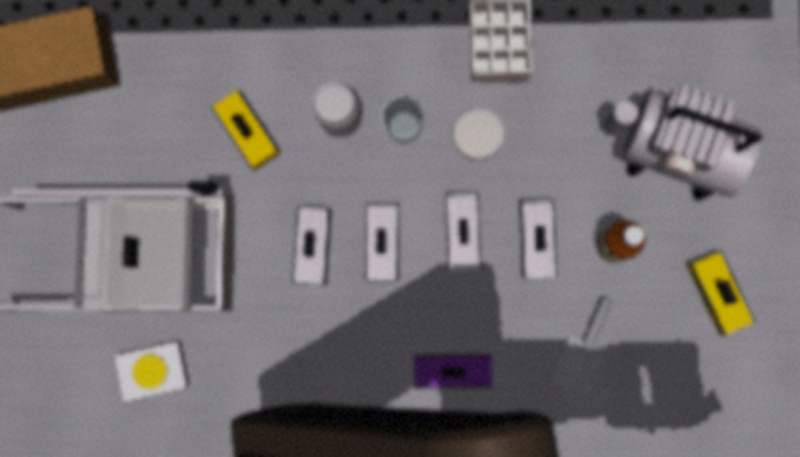

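View pics/side0c.png

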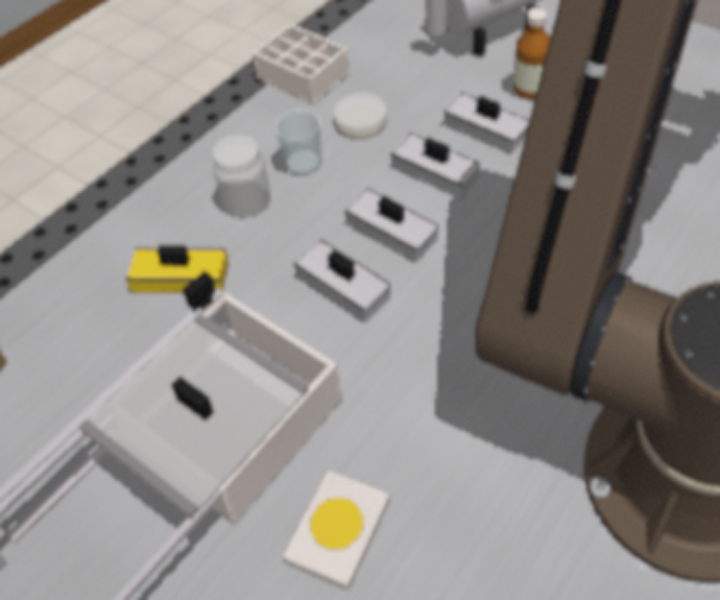

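The cassettes are the four grey boxes in a row, seen in the top crop at x≈310, 382, 463 and 540, y≈240. The yellow and purple boxes are decoys. The hatch is slightly ajar, with its handle at crop (130,252). Next I'll refine the poses.

```bash
cat >> h.py <<'E'
def cassettes(cam='top',dbg=False):
    """list of dict: body centre (xy), yaw, bar centre (xy), lid travel estimate; steel ones only"""
    im=optics.camera(cam); hsv=cv2.cvtColor(im,cv2.COLOR_RGB2HSV); out=[]
    for d in optics.outline_of(cam,'cassette_1'):
        m=d['pixels'].astype(np.uint8)
        if d['p']<.25 or m.sum()<80: continue
        cs,_=cv2.findContours(m,cv2.RETR_EXTERNAL,cv2.CHAIN_APPROX_NONE); c=max(cs,key=cv2.contourArea)
        hull=cv2.drawContours(np.zeros_like(m),[cv2.convexHull(c)],-1,1,-1)>0
        if np.median(hsv[...,1][hull])>70: continue
        g=im.max(2).astype(float); body=np.median(g[hull])
        w=np.clip(body*.75-g,0,body*.5)*cv2.erode(hull.astype(np.uint8),np.ones((3,3)))
        v,u=np.nonzero(hull); P=np.array([ray(cam,(a,b),.032)[:2] for a,b in zip(u,v)]); ce=P.mean(0)
        ev,E=np.linalg.eigh(np.cov((P-ce).T)); ax=E[:,1]*np.sign(E[0,1])
        vv,uu=np.nonzero(w>0); ww=w[vv,uu]
        bar=ray(cam,((uu*ww).sum()/ww.sum(),(vv*ww).sum()/ww.sum()),.056)[:2] if len(ww) else ce*np.nan
        o=dict(c=ce,yaw=np.arctan2(ax[1],ax[0]),bar=bar,p=d['p'],n=int(m.sum()),t=float(-(bar-ce)@ax))
        if all(np.linalg.norm(o['c']-q['c'])>.04 for q in out): out.append(o)
    return sorted(out,key=lambda o:-o['c'][1])
def show(cs):
    for o in cs: print('c',o['c'].round(3),'yaw',round(np.degrees(o['yaw']),1),'bar',o['bar'].round(3),'t',round(o['t'],3),'p',round(o['p'],2),o['n'])
E
python3 - <<'E'
from h import *
np.set_printoptions(precision=3,suppress=True)
show(cassettes('top'));print();show(cassettes('side'))
for cam in ['top','side']:
    im=optics.camera(cam);g=im.max(2)
    for t,z in [('hatch_handle',.12),('outer_handle',.115)]:
        ds=optics.boxes_of(cam,t)
        for d in ds[:2]: print(cam,t,round(d['p'],2),np.array(d['rect']))
        m=optics.mark_of(cam,t)[0]['position'];u,v=map(int,m)
        s=g[v-7:v+8,u-7:u+8].astype(float);w=np.clip(80-s,0,60);yy,xx=np.mgrid[v-7:v+8,u-7:u+8]
        print(' blob',ray(cam,((xx*w).sum()/w.sum(),(yy*w).sum()/w.sum()),z))
    for d in optics.outline_of(cam,'passbox')[:2]:
        print(cam,'pb',round(d['p'],2),d['rect'],d['pixels'].sum())
for px in [(190.6,233.5),(190.6,184)]:print(ray('top',px,.084))
# passbox corners from side crop (scale 2.4)
for px in [(225,297),(340,370),(230,490)]:print(ray('side',(100+px[0]/2.4,150+px[1]/2.4),.084))
E
```

```text
c [0.514 0.005] yaw -5.5 bar [ 0.514 -0.   ] t -0.0 p 0.72 512
c [ 0.517 -0.114] yaw -0.9 bar [ 0.514 -0.113] t 0.004 p 0.55 485
c [ 0.532 -0.251] yaw 2.7 bar [ 0.526 -0.251] t 0.006 p 0.67 485
c [ 0.699 -0.28 ] yaw -30.5 bar [nan nan] t nan p 0.54 434
c [ 0.518 -0.376] yaw 2.2 bar [ 0.517 -0.374] t 0.002 p 0.59 504

c [ 0.507 -0.102] yaw -7.4 bar [ 0.507 -0.096] t 0.0 p 0.83 702
c [ 0.522 -0.238] yaw -2.0 bar [ 0.525 -0.244] t -0.003 p 0.65 561
c [ 0.508 -0.363] yaw -8.7 bar [ 0.509 -0.361] t -0.0 p 0.88 558
top hatch_handle 0.87 [123.7 184.1 174.2 234.3]
 blob [0.5   0.285 0.12 ]
top outer_handle 0.7 [289.3 147.4 309.1 171.1]
top outer_handle 0.61 [170.3 179.4 182.4 188.1]
 blob [0.601 0.173 0.115]
top pb 0.81 [84.7, 182.1, 197.2, 235.0] 4121
top pb 0.47 [249.8, 188.9, 264.7, 221.4] 372
side hatch_handle 0.9 [132.8 281.2 227.5 364. ]
 blob [0.501 0.29  0.12 ]
side outer_handle 0.76 [176.2 264.2 197.5 284.5]
 blob [0.605 0.17  0.115]
side pb 0.89 [84.0, 265.8, 242.2, 419.3] 7628
[0.41  0.131 0.084]
[0.596 0.132 0.084]
[0.582 0.152 0.084]
[0.392 0.155 0.084]
[0.397 0.338 0.084]
```

```bash
cat >> h.py <<'E'
def Q(yaw): return np.array([0,np.cos(yaw/2),np.sin(yaw/2),0])
def ax(yaw): return np.array([np.cos(yaw),np.sin(yaw),0])
def tcp(): return np.array(env.sense()['tcp_pos'])
def push_lid(o,sign,t0,dist,f=1.6,rate=.04,z=.043):
    """sign +1: open (push to -x), -1: shut. bar now at o['bar']; start t0 clear of the face"""
    a=ax(o['yaw']); b=np.array([*o['bar'],0]); s=b+sign*a*(.031+t0)
    env.goto([*s[:2],.13],Q(o['yaw'])); env.move_l([*s[:2],z],.15); env.wait(.1)
    f0=env.sense()['contact_force']; st=env.move_l(s+[0,0,z]-sign*a*(t0+dist),rate,None,f)
    p=tcp(); F=env.sense()['contact_force']-f0
    print('stopped',st,'bar moved',round(float((s-p)@a*sign-t0),4),'F',F.round(2),'t',round(env.sense()['clock'],1))
    return st,p
E
python3 - <<'E'
from h import *
np.set_printoptions(precision=3,suppress=True)
set_gripper(0); p=tcp(); env.move_l([p[0],p[1],.28])
o=dict(bar=np.array([.515,-.372]),yaw=np.radians(2))
env.goto([.56,-.372,.2],Q(o['yaw']))
st,p=push_lid(o,1,.010,.065)
for k in range(3):
    env.wait(.1);print(env.sense()['contact_force'],tcp())
env.move_l(tcp()+[.004,0,.09]);shot('top','a1');show(cassettes())
E
```

```text
stopped True bar moved 0.0308 F [-0.67  0.39  1.21] t 7.2
[-0.096 -0.018 -0.241] [ 0.516 -0.372  0.042]
[ 0.096  0.859 -0.294] [ 0.516 -0.372  0.042]
[ 0.299  0.774 -1.107] [ 0.516 -0.372  0.042]
c [0.552 0.003] yaw 52.7 bar [ 0.539 -0.021] t 0.026 p 0.58 200
c [ 0.52  -0.114] yaw 0.5 bar [ 0.513 -0.113] t 0.007 p 0.67 449
c [ 0.551 -0.248] yaw -8.1 bar [ 0.528 -0.251] t 0.022 p 0.54 342
```

Run:
```python
from h import *
np.set_printoptions(precision=3,suppress=True)
p=tcp(); s=np.array([.516+.006,-.372,.043])
env.move_l([s[0],s[1],.13]); env.move_l(s)
def avg(n=12):
    F=[]
    for _ in range(n): env.wait(.01);F.append(env.sense()['contact_force'])
    return np.mean(F,0),np.std(F,0)
print(avg())
for k in range(1,10):
    st=env.move_l(s-[.004*k,0,0],.04,None,6); print(k,st,tcp()[0],*avg())
print(env.sense()['clock'])
```

```text
(array([-0.173, -0.224,  0.12 ]), array([0.607, 0.415, 0.377]))
1 False 0.5178726883646241 [ 0.097  0.127 -0.022] [0.336 0.398 0.434]
2 False 0.5140601753407965 [ 1.3   -0.103  1.139] [0.4   0.374 0.572]
3 False 0.51013340201003 [ 2.547 -0.585  1.454] [0.542 0.478 0.311]
4 False 0.5061023434182506 [ 2.832 -0.673  1.938] [0.548 0.645 0.487]
5 False 0.5020456365533293 [ 3.194 -0.715  2.557] [0.6   0.365 0.426]
6 False 0.4980166251234167 [ 3.555 -0.573  2.5  ] [0.522 0.687 0.54 ]
7 False 0.49399919393363684 [ 3.23  -0.64   2.685] [0.695 0.523 0.503]
8 False 0.48995659157288685 [ 3.41  -0.312  2.486] [0.437 0.578 0.504]
9 False 0.4859441165869966 [ 3.344 -0.751  2.496] [0.412 0.334 0.453]
12.6333
```

D binds: the force plateaued at about 3.3 N after 31 mm of travel. Now the others.

Run:
```python
from h import *
np.set_printoptions(precision=3,suppress=True)
env.move_l(tcp()+[.006,0,0]);env.move_l(tcp()+[0,0,.09])
for b,y in [((.526,-.250),2),((.513,-.112),-1),((.514,.002),-5)]:
    o=dict(bar=np.array(b),yaw=np.radians(y))
    st,p=push_lid(o,1,.012,.066,2.5,.05)
    if not st: print('no stop')
    env.move_l(tcp()+.005*ax(o['yaw'])); env.move_l(tcp()+[0,0,.09],.25)
env.goto([.45,.25,.3],Q(0))
shot('top','a2');show(cassettes());im=cv2.imread('pics/a2.png')[170:270,180:380];cv2.imwrite('pics/a2c.png',cv2.resize(im,(800,400),interpolation=cv2.INTER_CUBIC));print(env.sense()['clock'])
```

```text
stopped True bar moved 0.0507 F [-1.13  0.27 -0.97] t 16.2
stopped True bar moved 0.0303 F [ 0.27  0.12 -0.39] t 19.4
stopped True bar moved 0.0589 F [0.13 0.47 0.29] t 22.8
c [0.489 0.009] yaw -2.6 bar [0.459 0.01 ] t 0.03 p 0.94 657
c [ 0.504 -0.114] yaw -1.3 bar [ 0.485 -0.113] t 0.02 p 0.61 608
c [ 0.507 -0.251] yaw 1.4 bar [ 0.478 -0.251] t 0.029 p 0.68 670
c [ 0.478 -0.379] yaw 2.5 bar [ 0.459 -0.379] t 0.018 p 0.55 555
24.8167
```

View pics/a2c.png

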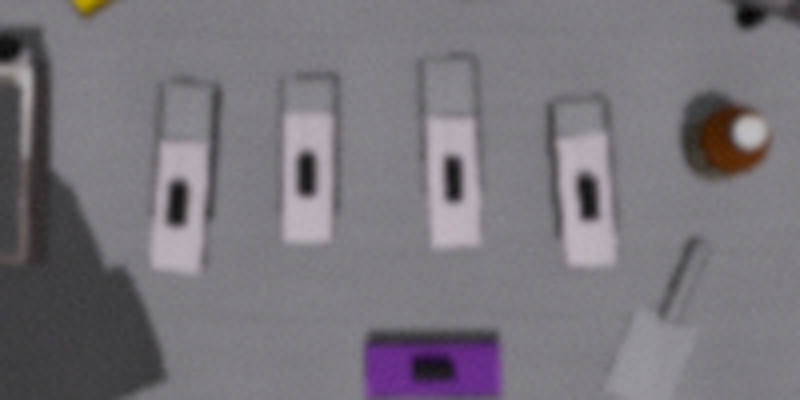

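Gaps at the far end: A and C (crop x≈188, 448) are about full travel, B and D (x≈308, 580) about half. I'll push A, B and C once more against their stops to confirm, then check.

Run:
```python
from h import *
np.set_printoptions(precision=3,suppress=True)
for b,y in [((.459,.010),-3),((.485,-.113),-1),((.478,-.251),1.4)]:
    o=dict(bar=np.array(b),yaw=np.radians(y))
    st,p=push_lid(o,1,.012,.02,3,.04)
    F=[]
    for _ in range(8): env.wait(.01);F.append(env.sense()['contact_force'])
    print(np.mean(F,0))
    env.move_l(tcp()+.005*ax(o['yaw'])); env.move_l(tcp()+[0,0,.09],.25)
env.goto([.45,.25,.3],Q(0));show(cassettes());print(env.sense()['clock'])
```

```text
stopped True bar moved 0.0048 F [0.81 0.11 0.35] t 27.3
[ 0.075  0.274 -0.104]
stopped True bar moved 0.0041 F [ 0.03 -0.16 -1.03] t 30.0
[ 0.138 -0.002  0.351]
stopped True bar moved 0.0042 F [-0.25  1.3  -0.27] t 32.8
[0.38  0.136 0.114]Traceback (most recent call last):
  File "<stdin>", line 10, in <module>
  File "h.py", line 23, in cassettes
    v,u=np.nonzero(hull); P=np.array([ray(cam,(a,b),.032)[:2] for a,b in zip(u,v)]); ce=P.mean(0)
                                      ~~~^^^^^^^^^^^^^^^^
  File "h.py", line 6, in ray
    c=optics.calibration(cam);K=np.array(c['K']);T=np.array(c['extrinsics'])
ValueError: time passes only in moves, steps and waits
```

```bash
python3 - <<'E'
s=open('h.py').read()
s=s.replace("P=np.array([ray(cam,(a,b),.032)[:2] for a,b in zip(u,v)]); ce","H=cv2.getPerspectiveTransform(np.float32([[0,0],[500,0],[500,400],[0,400]]),np.float32([ray(cam,p,.032)[:2] for p in [(0,0),(500,0),(500,400),(0,400)]])); P=cv2.perspectiveTransform(np.float64([np.c_[u,v]]),H)[0]; ce")
open('h.py','w').write(s)
E
python3 - <<'E'
from h import *
np.set_printoptions(precision=3,suppress=True)
env.goto([.45,.25,.3],Q(0))
C=cassettes();show(C)
C=[o for o in C if o['c'][0]<.6 and o['bar'][0]<.6]
if len(C)==4:
    for o in C[:0:-1]:
        push_lid(o,-1,.010,.075,3,.05)
        env.move_l(tcp()-.004*ax(o['yaw'])); env.move_l(tcp()+[0,0,.09],.25)
    o=C[0]; set_gripper(.7,20)
    env.goto([*o['bar'],.13],Q(o['yaw'])); env.move_l([*o['bar'],.044]); set_gripper(0,20)
    p=tcp(); st=env.move_l(p+.075*ax(o['yaw']),.05,None,3); print('A',st,tcp()-p,env.sense()['gripper_width'])
    set_gripper(.7); env.move_l(tcp()+[0,0,.09],.25)
    env.goto([.45,.25,.3],Q(0)); show(cassettes()); shot('top','a3'); im=cv2.imread('pics/a3.png')[170:270,180:380];cv2.imwrite('pics/a3c.png',cv2.resize(im,(800,400),interpolation=cv2.INTER_CUBIC))
print(env.sense()['clock'])
E
```

```text
c [0.487 0.008] yaw -2.9 bar [0.467 0.003] t 0.02 p 0.66 730
c [ 0.499 -0.113] yaw -1.9 bar [ 0.484 -0.113] t 0.015 p 0.97 590
c [ 0.505 -0.252] yaw 1.9 bar [ 0.476 -0.252] t 0.029 p 0.86 649
c [ 0.475 -0.377] yaw 4.5 bar [ 0.464 -0.372] t 0.011 p 0.57 605
stopped True bar moved 0.0226 F [ 0.5   1.29 -0.05] t 40.0
stopped True bar moved 0.0531 F [ 0.31  0.37 -0.63] t 43.3
stopped True bar moved 0.0288 F [-0.46  1.21 -0.21] t 46.4
A True [ 0.009 -0.001  0.   ] 0.179482182615392
c [ 0.483 -0.002] yaw -6.7 bar [ 0.465 -0.005] t 0.017 p 0.74 663
c [ 0.516 -0.114] yaw -0.5 bar [ 0.515 -0.114] t 0.0 p 0.86 506
c [ 0.532 -0.251] yaw 4.7 bar [ 0.532 -0.25 ] t 0.0 p 0.74 434
c [ 0.492 -0.377] yaw 2.5 bar [ 0.491 -0.374] t 0.0 p 0.72 513
52.2667
```

View pics/a3c.png

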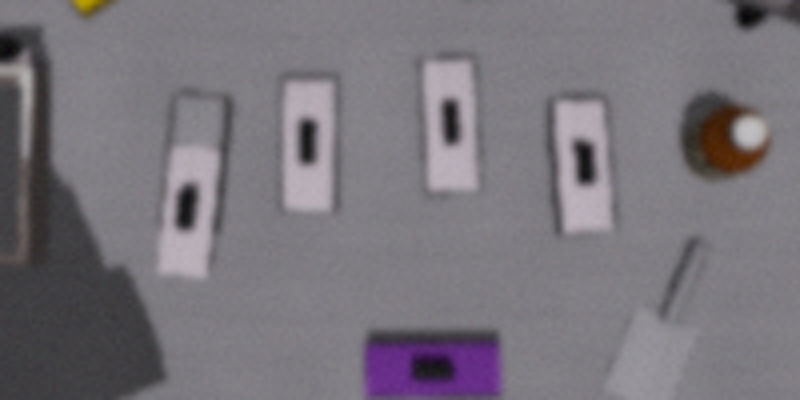

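A is still open (crop 190,200); B, C and D are shut. I'll regrip A with a better yaw and a higher threshold.

Run:
```python
from h import *
np.set_printoptions(precision=3,suppress=True)
y=np.radians(-5.5);b=np.array([.464,-.003])
set_gripper(.5,20)
env.goto([*b,.13],Q(y)); env.move_l([*b,.046]); set_gripper(0,20);env.wait(.2)
p=tcp(); st=env.move_l(p+.062*ax(y),.05,None,4); print('A',st,(tcp()-p)@ax(y),env.sense()['contact_force'])
set_gripper(.5); env.move_l(tcp()+[0,0,.09],.25)
set_gripper(0)
# open the hatch: push the handle to +y
env.goto([.5,.245,.2],Q(0))
env.move_l([.5,.245,.105]); env.wait(.1)
st=env.move_l([.5,.425,.105],.08,None,8); print('hatch',st,tcp(),env.sense()['contact_force'],env.sense()['clock'])
show(cassettes())
```

```text
A True 0.02335931300675161 [1.419 5.376 4.62 ]
hatch True [0.5   0.403 0.105] [ 0.234 -5.605  3.508] 60.6417
c [ 0.49  -0.007] yaw -4.4 bar [ 0.484 -0.012] t 0.006 p 0.64 578
c [ 0.514 -0.114] yaw -0.9 bar [ 0.513 -0.116] t 0.001 p 0.93 531
c [ 0.532 -0.251] yaw 2.0 bar [ 0.532 -0.25 ] t 0.0 p 0.59 493
c [ 0.491 -0.376] yaw 2.3 bar [ 0.491 -0.374] t 0.0 p 0.71 508
```

Run:
```python
from h import *
np.set_printoptions(precision=3,suppress=True)
env.move_l(tcp()+[0,-.01,0]); env.move_l(tcp()+[0,0,.1],.25)
o=dict(bar=np.array([.484,-.009]),yaw=np.radians(-5))
push_lid(o,-1,.008,.055,3,.05)
env.move_l(tcp()-.004*ax(o['yaw'])); env.move_l(tcp()+[0,0,.09],.25)
env.goto([.45,-.12,.35],Q(0))
im=shot('top','a4');im=cv2.imread('pics/a4.png')[150:270,80:380];cv2.imwrite('pics/a4c.png',cv2.resize(im,(800,320),interpolation=cv2.INTER_CUBIC))
g=shot('side','s4');im=cv2.imread('pics/s4.png')[190:400,100:380];cv2.imwrite('pics/s4c.png',cv2.resize(im,(784,588),interpolation=cv2.INTER_CUBIC))
for c in ['top','side']:
    for d in optics.mark_of(c,'hatch_handle')[:2]:print(d['p'],ray(c,d['position'],.127))
print(env.sense()['clock'])
```

```text
stopped True bar moved 0.0131 F [ 0.16 -0.66  0.42] t 64.5
0.78 [0.506 0.433 0.127]
66.425
```

View pics/a4c.png

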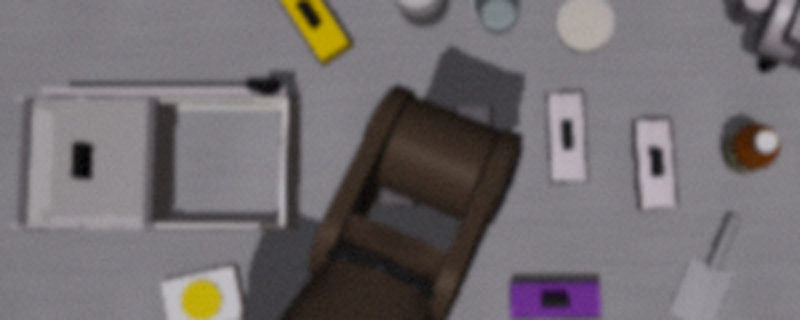

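View pics/s4c.png

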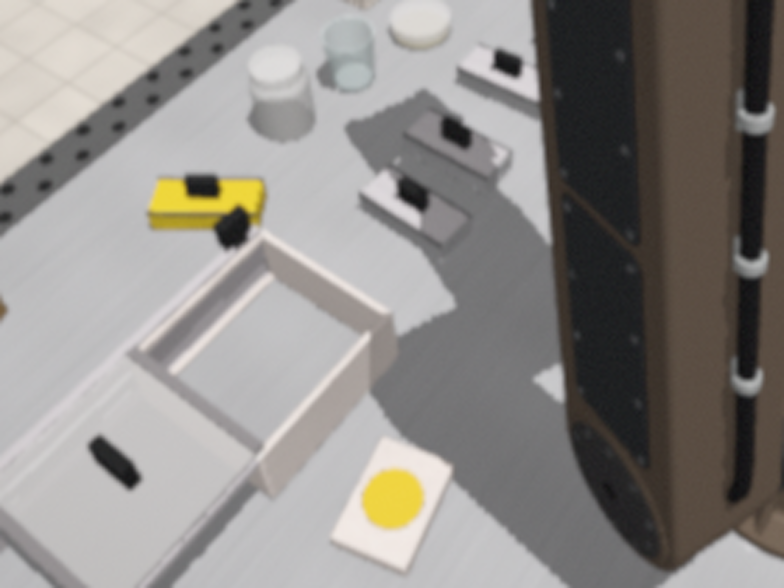

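The hatch is fully open, the visible lids are shut and the chamber is empty. Moving D into the chamber.

```bash
cat >> h.py <<'E'
def carry(bar,yaw,dst):
    set_gripper(.55,90)
    env.goto([*bar,.15],Q(yaw)); env.move_l([*bar,.038]); set_gripper(0,90)
    print('grip',env.sense()['gripper_width'],env.sense()['gripper_force'])
    p=tcp(); env.move_l([p[0],p[1],.152],.1)
    print('lifted',env.sense()['gripper_width'],env.sense()['contact_force'].round(1))
    env.move_l([*dst,.152],.17,Q(0)); print('over',env.sense()['gripper_width'],env.sense()['contact_force'].round(1))
E
python3 - <<'E'
from h import *
np.set_printoptions(precision=3,suppress=True)
env.move_l([.49,-.2,.3],.3)
C=cassettes();show(C)
o=min(C,key=lambda o:o['c'][1]); assert abs(o['bar'][1]+.375)<.05
carry(o['bar'],o['yaw'],(.498,.206))
print(env.sense()['clock']); shot('side','s5');shot('top','a5')
im=cv2.imread('pics/s5.png')[190:400,100:380];cv2.imwrite('pics/s5c.png',cv2.resize(im,(784,588),interpolation=cv2.INTER_CUBIC))
E
```

```text
c [ 0.508 -0.005] yaw -10.6 bar [ 0.497 -0.009] t 0.01 p 0.78 481
c [ 0.49  -0.377] yaw 3.1 bar [ 0.491 -0.375] t -0.002 p 0.92 500
grip 0.17078798269603587 88.6299991607666
lifted 0.17188786307926454 [ 0.3  0.5 -8.1]
over 0.17166718075978166 [-0.4  0.3 -8.1]
74.5833
```

View pics/s5c.png

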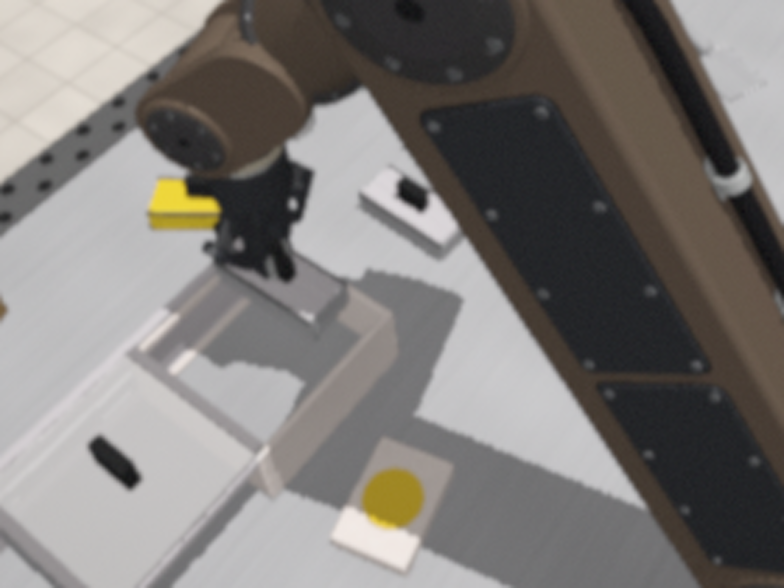

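D hangs properly above the chamber. Lowering it, then fetching B.

```bash
cat >> h.py <<'E'
def lower():
    p=tcp(); env.move_l([p[0],p[1],.058],.1); st=env.move_l([p[0],p[1],.041],.03,None,5)
    print('down',st,tcp(),env.sense()['contact_force'].round(1))
    set_gripper(.38); env.wait(.1); env.move_l([p[0],p[1],.16],.2)
E
python3 - <<'E'
from h import *
np.set_printoptions(precision=3,suppress=True)
lower()
env.goto([.5,.25,.3],Q(0))
C=cassettes();show(C); print(env.sense()['clock'])
o=[o for o in C if abs(o['c'][1]+.114)<.045 and abs(o['c'][0]-.52)<.06][0]
carry(o['bar'],o['yaw'],(.498,.296))
lower(); env.goto([.5,-.2,.35],Q(0));show(cassettes());print(env.sense()['clock'])
shot('side','s6');shot('top','a6')
im=cv2.imread('pics/s6.png')[190:400,100:380];cv2.imwrite('pics/s6c.png',cv2.resize(im,(784,588),interpolation=cv2.INTER_CUBIC))
E
```

```text
down True [0.498 0.206 0.045] [-1.2 -2.2  6.1]
c [0.498 0.202] yaw -2.3 bar [0.499 0.195] t -0.001 p 0.58 518
c [ 0.501 -0.007] yaw -1.6 bar [ 0.499 -0.011] t 0.002 p 0.9 506
c [ 0.516 -0.114] yaw -0.1 bar [ 0.516 -0.114] t 0.0 p 0.76 498
c [ 0.534 -0.252] yaw 2.1 bar [ 0.532 -0.251] t 0.002 p 0.86 472
78.1333
grip 0.16997952146708856 87.86502242088318
lifted 0.16926642516896337 [ 0.8  0.7 -6.5]
over 0.1685030826856823 [-0.4  0.6 -7. ]
down True [0.498 0.296 0.046] [-0.6 -0.3  5.8]
c [0.499 0.293] yaw 2.0 bar [0.494 0.277] t 0.005 p 0.7 577
c [0.497 0.201] yaw 0.9 bar [0.496 0.188] t 0.002 p 0.77 550
c [ 0.511 -0.001] yaw -14.5 bar [ 0.5   -0.007] t 0.009 p 0.9 307
89.725
```

View pics/s6c.png

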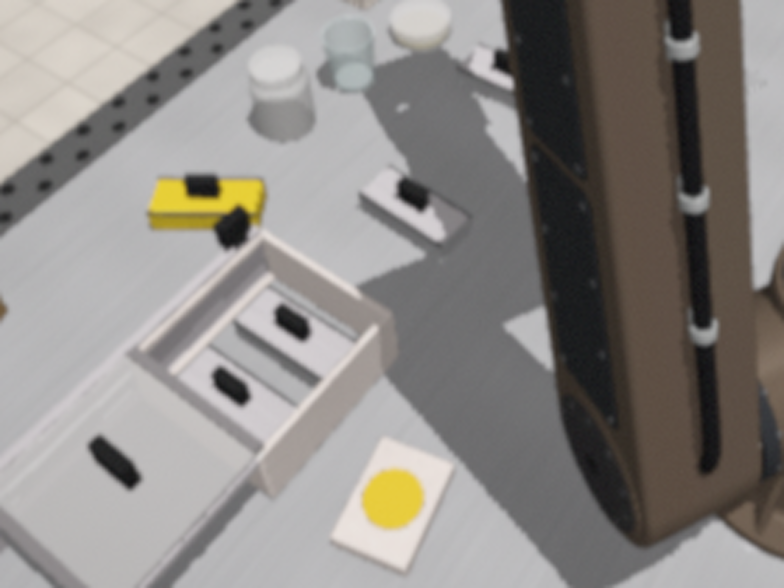

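Both binding cassettes stand in the chamber, at crop (300,330) and (240,390). I'll nudge all four lids home as a check, then shut the hatch and press its handle.

Run:
```python
from h import *
np.set_printoptions(precision=3,suppress=True)
set_gripper(0)
for b,y,z in [((.532,-.251),2.1,.043),((.499,-.010),-4,.043),((.498,.204),0,.05),((.497,.294),0,.05)]:
    o=dict(bar=np.array(b),yaw=np.radians(y))
    push_lid(o,-1,.012,.022,2.8,.05,z)
    env.move_l(tcp()-.004*ax(o['yaw'])); env.move_l(tcp()+[0,0,.1],.25)
env.goto([.5,.472,.2],Q(0)); env.move_l([.5,.472,.106])
st=env.move_l([.5,.255,.106],.08,None,25); print('hatch',st,tcp(),env.sense()['contact_force'],env.sense()['clock'])
env.move_l(tcp()+[0,.012,0]); env.move_l(tcp()+[0,0,.06]);env.move_l([.5,.25,.166])
env.wait(.1);st=env.move_l([.5,.25,.115],.03,None,25);print('press',st,tcp(),env.sense()['contact_force'])
env.wait(.3);print(env.sense()['contact_force']);env.move_l([.5,.25,.2])
env.goto([.5,-.2,.35],Q(0));shot('side','s7');show(cassettes());print(env.sense()['clock'])
im=cv2.imread('pics/s7.png')[190:400,100:380];cv2.imwrite('pics/s7c.png',cv2.resize(im,(784,588),interpolation=cv2.INTER_CUBIC))
```

```text
stopped True bar moved -0.0008 F [ 1.03 -0.2   0.09] t 92.3
stopped True bar moved 0.0001 F [ 0.1  -1.76 -0.77] t 95.3
stopped True bar moved -0.0017 F [-0.5   0.12  1.22] t 98.2
stopped True bar moved 0.0 F [-0.3   0.29  0.86] t 100.6
hatch True [0.5   0.267 0.106] [-1.557  9.591  2.356] 105.2417
press True [0.5   0.25  0.127] [-3.124  0.225 10.549]
[-2.359  0.472  9.367]
c [ 0.518 -0.001] yaw -16.3 bar [ 0.503 -0.007] t 0.012 p 0.75 302
110.5167
```

View pics/s7c.png

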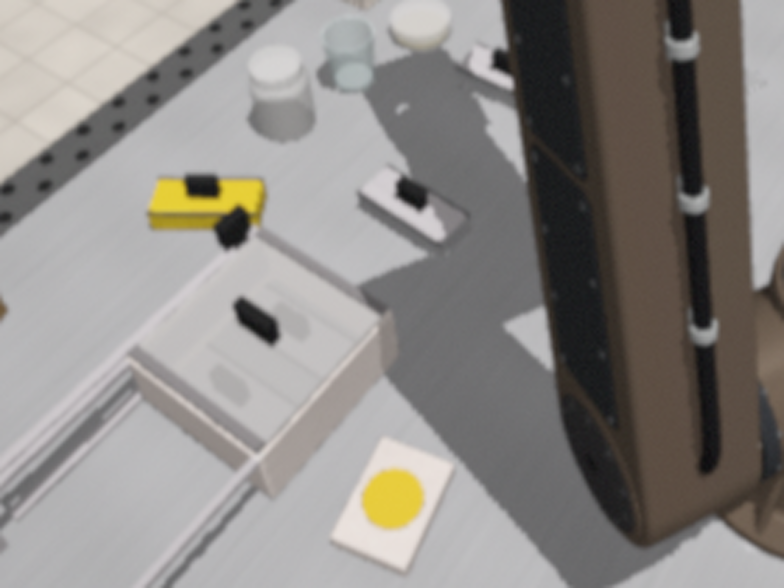

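The hatch is shut, with its handle at crop (257,320) over the chamber and the cassettes visible below. I'll press it again and hold, then open the outer door.

Run:
```python
from h import *
np.set_printoptions(precision=3,suppress=True)
env.goto([.5,.25,.2],Q(0));env.move_l([.5,.25,.135])
for k in range(14):
    env.move_l([.5,.25,.129-.001*k],.03); env.wait(.05)
    if env.sense()['contact_force'][2]>24: break
env.wait(.4);print('press',tcp(),env.sense()['contact_force']); env.move_l([.5,.25,.2])
env.goto([.604,.12,.2],Q(0)); env.move_l([.604,.12,.106]); env.wait(.1)
st=env.move_l([.604,.32,.106],.08,None,15); print('door',st,tcp(),env.sense()['contact_force'])
env.move_l(tcp()-[0,.012,0]); env.move_l(tcp()+[0,0,.15],.2)
env.goto([.3,-.5,.4],Q(0)); 
shot('side','s8');im=cv2.imread('pics/s8.png')[170:400,80:380];cv2.imwrite('pics/s8c.png',cv2.resize(im,(780,598),interpolation=cv2.INTER_CUBIC))
shot('top','a8');show(cassettes());im=cv2.imread('pics/a8.png')[100:300,80:440];cv2.imwrite('pics/a8c.png',cv2.resize(im,(800,444),interpolation=cv2.INTER_CUBIC))
print(env.sense()['clock'])
```

```text
press [0.5   0.25  0.127] [-9.715 -0.529 33.569]
door True [0.604 0.289 0.106] [ -0.425 -10.004   6.37 ]
c [ 0.504 -0.007] yaw -3.1 bar [ 0.489 -0.018] t 0.015 p 0.8 568
c [ 0.532 -0.253] yaw 0.8 bar [ 0.534 -0.25 ] t -0.003 p 0.65 453
123.575
```

View pics/s8c.png

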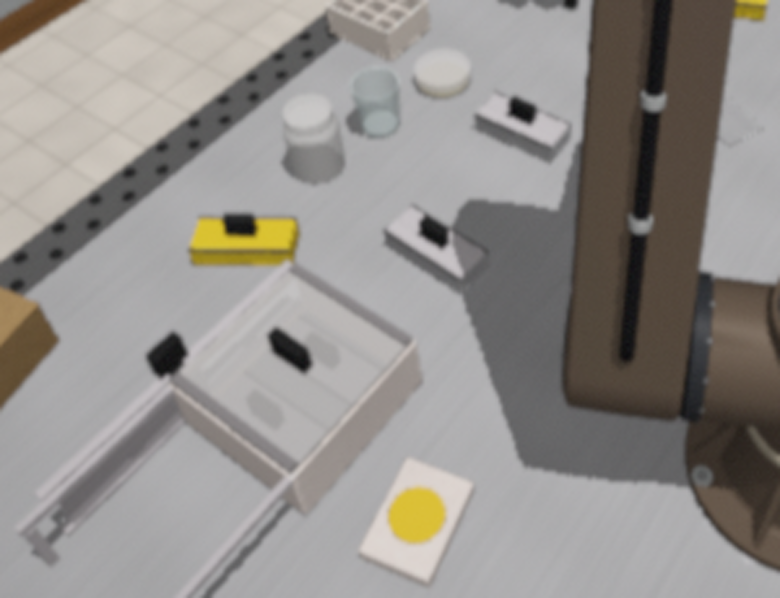

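View pics/a8c.png

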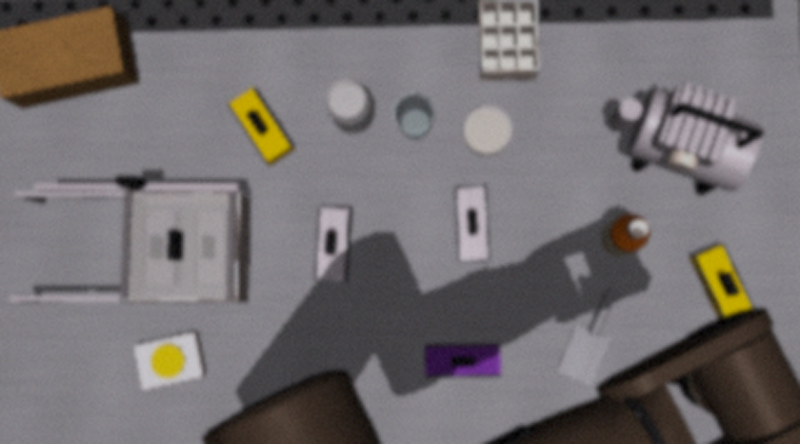

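The outer door is fully open, the hatch is shut with both cassettes under it, the sound cassettes are shut on the deck, and the bystanders haven't moved. Handing in.

```bash
python3 -c "
from h import *
print(order.sign_off())"
```

```text
the job is handed in; nothing more can be done
None
```

The job is handed in: all four lids were tried and shut again, the two that bound (the second from the robot's left and the far right) are upright in the pass box, the two sound ones are shut on the deck, the hatch was pushed home and pressed, and the outer door was then opened fully.

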